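Sweep loose heatsinks into the parts tray

ROBOT

A 6-joint arm with a two-finger parallel gripper is mounted at the origin on the work surface. World frame = base frame: x ahead of the robot, y to its left, z up, the work surface at z = 0. Lengths are in mm, angles in degrees, forces in N, time in s.
With the tool pointing down it reaches from about 275 to 775 mm from the base axis. Payload 14.6 kg.
Tool frame: the origin (TCP) lies at the very end of the fingers, on their centre line; the grasp point (between the pads) lies env.pinch_z behind it (env.pinch_z is the distance from the TCP to the grasp point, in mm); z points along the fingers, y is the direction in which the jaws open and shut (so a half turn about z gives the same grasp; the last joint's range is limited). The gripper opens to 85 mm and grips with 20 to 120 N. Pads are 22 mm wide; open, the fingers measure 114 mm over their backs; the gripper's body (76 mm by 85 mm) begins 54 mm behind the grasp point. The pads swing forward as they close: fully open they stand 13 mm farther back than shut.
Start: joints at [60.258, 15.075, -2.767, 72.158, 0, 81.102], TCP at [186.814, 490.641, 231.278] pointing down, gripper open.
Joint ranges: [-151.79, 151.79], [-50.71, 97.33], [-67.44, 78.34], [-121.81, 120.89], [-77.56, 73.72], [-180, 180]. Speed limits (degrees/s): [108.29, 108.29, 147.25, 159.86, 180, 180].

INTERFACE

Orientations are given as a 3x3 rotation matrix whose columns are the frame's x, y, z axes.
In Python, from cell import env, optics, sign_off gives the robot as it stands.
- The arm moves only by the tool apply_moves, never from a script. Its argument "rows" is a list of rows, each an object with "fingers": the closure, from -1 (fully open) to 1 (shut); "dp": the shift along the tool's x, y, z in units of 0.4 m (1.0 is 0.4 m), a list of three; "twist": the turn about the tool's z in units of 90 degrees (1.0 is 90 degrees). A call has exactly 8 rows; each row shifts and turns the commanded pose from where the row before left it, along the tool's axes as they then stand; what a row does not reach is not made up. A row lasts 1/8 s, in which the tool goes at most 62.5 mm and 10.7 degrees, less where a joint would pass 70% of its speed; a pose out of reach is approached as far as the arm can. A call with a number of a shift or a turn outside -1 to 1 is refused whole. A call with a gripper value outside its range is refused whole. The fingers move at their own pace and stop on an object; "grip_force" is the grip in N (left out, the last holds). Time passes only in rows, so rows that do not move let the fingers close, or fill a call up. It gives the time, the measured TCP pose, the force and the opening at its end, in the units of the state.
- env.sense(): the state, without advancing time (a new reading comes with each control period).
- optics.snapshot(name): name is "scene" or "top"; returns a dict with "frame" (420x560x3 uint8, red, green, blue), "z_map" (420x560 float32, mm along the optical axis (not along the pixel's ray), 0 where there is no reading), "fx", "fy", "cx", "cy" (pixels), "R" (3x3) and "t" (3): a world point X has camera coordinates R X + t. Camera axes: x right, y down, z forward; pixel columns grow to the right and rows downward; lengths in mm; the calibration is good to about 2 mm. A picture is of the moment at which its call begins.
- sign_off(): hands the job in, once; it reports no verdict.
Trained networks look in a picture, given as the dict that the camera call returned (one of the last four; its "shot" number tells which), for a name from the list of things; names that differ only in an ending like _2 or _b are one class to them, and where a whole thing is asked for, a point or a joint stands for the part that bears it (a point fixed in the world has none). Each returns a list of dicts, best first, with "p" (0 to 1); they miss things now and then, are a little off and sometimes report something else, mostly with a low value. They report only what shows in the picture. A call takes as long as a camera call.
- optics.silhouettes(picture, thing): "region" (420x560 bool, what is visible of it) and "rect" ([left, top, right, bottom] in pixels, round what is visible of it).
The state is a dict: "time_s": time; "qpos": joint angles; "joint_vel": joint speeds; "effort": joint torques, N m; "ee_pos": TCP position; "eef_rot": TCP orientation; "force": force on the tool from outside, world axes, zero at the start; "moment": the same for the moment, N m; "grip_width": finger opening in mm.
Only numpy, scipy, OpenCV 4.12 (cv2) and the standard library are available. Lean on these libraries where they do the work, as an engineer would, in place of code of your own. Each camera call takes 0.05 s, during which the arm holds its last target. There are 200 camera calls.

TASK

Clear the bench mat: sweep the three small finned heatsinks along the mat, in through the open side of the three-walled aluminium tray, so that each ends wholly inside it. Only push them with the fingers, without gripping, lifting or flicking them, and leave the capacitor, solder reel, flux jar and everything else on the bench where they stand.

Things in the scene. Friction and masses are not known exactly. Their poses are not given: they have to be found in the camera images.
- tray: low parts tray of aluminium sheet, fixed to the bench: three upright walls 35 mm high and 4 mm thick, no floor (the mat runs on inside, level and without a lip). Inside it is 200 mm wide (its x, -100 to +100 mm) and 120 mm deep (its y, -60 to +60 mm); the walls are at x = -100, x = +100 and y = -60 mm; the side at y = +60 mm is open. Origin on the bench at the centre of the inside, z up. It faces roughly to the robot's left and its place and angle vary
- tray_mouth (a point): middle of the tray's open side, at bench level; axes as the tray's
- heatsink_a: small finned heatsink of bare aluminium, loose, one of three alike: 40 mm (its x, along the six upright fins) by 28 mm (its y) by 22 mm high, 40 g, standing flat on its base, fins up; origin at the centre of its underside, z up
- heatsink_b: small finned heatsink of bare aluminium, loose, one of three alike: 40 mm (its x, along the six upright fins) by 28 mm (its y) by 22 mm high, 40 g, standing flat on its base, fins up; origin at the centre of its underside, z up
- heatsink_c: small finned heatsink of bare aluminium, loose, one of three alike: 40 mm (its x, along the six upright fins) by 28 mm (its y) by 22 mm high, 40 g, standing flat on its base, fins up; origin at the centre of its underside, z up
- capacitor: bystander: black can capacitor standing upright and loose, 35 mm across, 45 mm high; origin at the centre of its underside
- solder_reel: bystander: loose reel of solder wire lying flat, 52 mm across, 38 mm high; origin at the centre of its underside
- flux_jar: bystander: loose white jar with a lid, upright, 44 mm across, 50 mm high; origin at the centre of its underside
- screwdriver: bystander: blue-handled screwdriver lying loose beyond the work, 190 mm long along its x, handle to -x; origin under its middle, near bench level
- mug: bystander: white mug, 80 mm across without its handle (at its +y), 90 mm high, beyond the work; origin at the centre of its underside
- multimeter: bystander: black hand-held multimeter lying face up to the left of the work, 150 mm (its x) by 75 mm (its y) by 32 mm high; origin at the centre of its underside

How it is judged (in metres and radians):
At the end, for the whole second after the job is handed in: The centre of each heatsink's underside lies within the tray's three walls and at least 14 mm inside its open side (half the heatsink's shorter side), less than 24 mm above the bench, at rest (under 0.02 m/s) (x of heatsink_a in the frame of tray between -0.1 and 0.1 m and y of heatsink_a in the frame of tray between -0.06 and 0.046 m and height (world z) of each of heatsink_a, heatsink_b, heatsink_c below 0.024 m and linear speed of each of heatsink_a, heatsink_b, heatsink_c below 0.02 m/s and x of heatsink_b in the frame of tray between -0.1 and 0.1 m and y of heatsink_b in the frame of tray between -0.06 and 0.046 m and x of heatsink_c in the frame of tray between -0.1 and 0.1 m and y of heatsink_c in the frame of tray between -0.06 and 0.046 m); the robot touches nothing.
It fails at once if a heatsink is lifted off the bench (8 mm while level, 30 mm at any tilt) (height (world z) of any of heatsink_a, heatsink_b, heatsink_c above 0.03 m or (height (world z) of heatsink_a above 0.008 m and angle between heatsink_a's own z axis and vertical below 0.25 rad) or (height (world z) of heatsink_b above 0.008 m and angle between heatsink_b's own z axis and vertical below 0.25 rad) or (height (world z) of heatsink_c above 0.008 m and angle between heatsink_c's own z axis and vertical below 0.25 rad)).
It fails at once if a heatsink is taken between the fingers ((x of the grasp point in the frame of heatsink_a between -0.02 and 0.02 m and y of the grasp point in the frame of heatsink_a between -0.013 and 0.013 m and height (world z) of the grasp point below 0.034 m) or (x of the grasp point in the frame of heatsink_b between -0.02 and 0.02 m and y of the grasp point in the frame of heatsink_b between -0.013 and 0.013 m and height (world z) of the grasp point below 0.034 m) or (x of the grasp point in the frame of heatsink_c between -0.02 and 0.02 m and y of the grasp point in the frame of heatsink_c between -0.013 and 0.013 m and height (world z) of the grasp point below 0.034 m)).
It fails at once if a heatsink is flicked (faster than 0.7 m/s) (linear speed of any of heatsink_a, heatsink_b, heatsink_c above 0.7 m/s).
It fails at once if a bystander is shifted more than 15 mm (distance of any of capacitor, solder_reel, flux_jar, screwdriver, mug, multimeter from where it was at the start of the episode above 0.015 m).
It fails at once if an upright bystander is tipped (angle between any of capacitor, solder_reel, flux_jar, mug, multimeter's own z axis and vertical above 0.3 rad).
It also fails if it takes over 67 s, if anything falls off the work surface, if the arm or the gripper's body presses on something with over 40 N, if the wrist force passes 120 N, or if a joint passes its speed limit or range.

## Working session

There is one attempt and no reset: what is moved stays moved. The work goes in short steps, Python scripts to look and compute and a tool call to move; the robot and the scene stay as the last step left them, time stands still between calls to the robot, and variables do not carry over. Pictures are saved under pics/ and viewed, about 8 in all and at most 12, crops included, and the job is handed in when it is done.

Besides the shell and the picture viewer there is one more tool, called after "Emit:" as a command line: name --argument value ..., lists and objects as JSON in quotes. apply_moves: Moves the arm, as the interface text tells. Shifts and turns lie within -1 to 1; 1 stands for 0.4 m of shift or 90 degrees of turn. Its arguments: {"type":"object","properties":{"rows":{"type":"array","items":{"type":"object","properties":{"fingers":{"type":"number"},"dp":{"type":"array","items":{"type":"number","minimum":-1,"maximum":1}},"twist":{"type":"number","minimum":-1,"maximum":1}}}},"grip_force":{"type":"number"}},"required":["rows"]}

```bash
mkdir -p pics
cat > h.py <<'E'
import numpy as np, cv2
from cell import env, optics, sign_off
def cloud(s):
    z=s["z_map"].astype(float); v,u=np.mgrid[:420,:560]
    c=np.stack([(u-s["cx"])/s["fx"]*z,(v-s["cy"])/s["fy"]*z,z],-1)
    w=(c-np.array(s["t"]))@np.array(s["R"]); w[z==0]=np.nan; return w
def save(s,n): cv2.imwrite("pics/"+n,s["frame"][...,::-1])
def rects(s,thing,pmin=0.3):
    W=cloud(s)
    for d in optics.silhouettes(s,thing):
        if d["p"]<pmin: continue
        P=W[d["region"]]; P=P[~np.isnan(P[:,0])]
        if len(P)<5: continue
        zt=np.percentile(P[:,2],95); T=P[P[:,2]>(zt-8 if thing!="tray" else 25)]
        r=cv2.minAreaRect(T[:,:2].astype(np.float32))
        print(thing,round(d["p"],2),"rect",[int(x) for x in d["rect"]],"ztop",round(zt),"c",np.round(r[0]),"size",np.round(r[1]),"ang",round(r[2]))
E
python3 - <<'E'
from h import *
st=env.sense(); print(st["ee_pos"],st["eef_rot"],st["time_s"],st["grip_width"],env.pinch_z)
s=optics.snapshot("top"); save(s,"t0.png")
save(optics.snapshot("scene"),"s0.png")
for t in ["tray","heatsink_a","capacitor","solder_reel","flux_jar","screwdriver","mug","multimeter"]: rects(s,t)
E
```

```text
[186.66641068 490.39216365 230.83347862] [[-9.34561207e-01  3.55802031e-01 -5.14186739e-04]
 [ 3.55802372e-01  9.34560753e-01 -9.33231368e-04]
 [ 1.48493130e-04 -1.05511070e-03 -9.99999432e-01]] 0.0 85.17348414393909 18.700000000000003
tray 0.58 rect [400, 189, 463, 276] ztop 38 c [ 540. -290.] size [125. 208.] ang 79
heatsink_a 0.56 rect [281, 211, 295, 229] ztop 26 c [565.  86.] size [27. 40.] ang 57
heatsink_a 0.51 rect [215, 241, 232, 258] ztop 26 c [486. 248.] size [28. 39.] ang 61
heatsink_a 0.44 rect [308, 257, 326, 278] ztop 25 c [448.   2.] size [27. 36.] ang 63
capacitor 0.48 rect [276, 274, 285, 294] ztop 49 c [408.  96.] size [31. 33.] ang 2
solder_reel 0.69 rect [215, 190, 237, 210] ztop 43 c [622. 243.] size [50. 49.] ang 46
solder_reel 0.69 rect [320, 105, 361, 143] ztop 91 c [806. -48.] size [79. 78.] ang 8
flux_jar 0.8 rect [319, 176, 342, 195] ztop 55 c [655. -23.] size [38. 36.] ang 3
screwdriver 0.61 rect [253, 111, 261, 183] ztop 29 c [774. 169.] size [153.  24.] ang 1
multimeter 0.91 rect [118, 183, 188, 234] ztop 40 c [592. 435.] size [ 75. 150.] ang 31
```

View pics/t0.png

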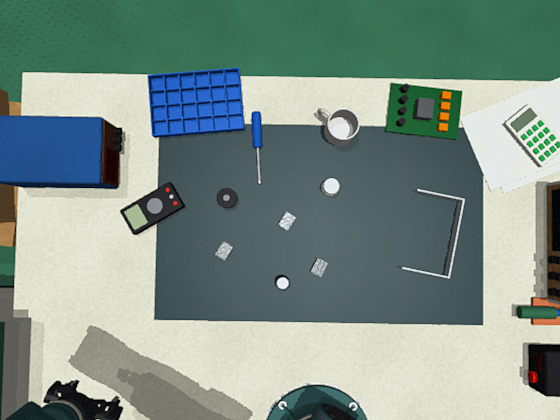

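View pics/s0.png

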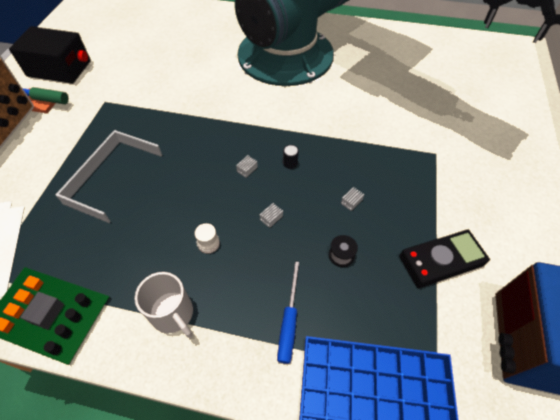

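The top view has world +x up and +y to the left. The heatsinks are near (287,220), (223,250) and (318,267), and the tray on the right opens left. The network's fits match the given sizes, so I'm using these positions:

| Item | Position (mm) |
|---|---|
| Tray centre | about (540,-288), mouth pointing along (.19,.98) |
| Heatsinks | (448,2), (565,86), (486,248) |

I'll push with the fingers part-closed, with a gap of about 20 mm, so each push has two contact points.

Emit:
apply_moves --rows '[{"fingers": 0.53, "dp": [0, 0, 0.0375], "twist": 0.107}, {"fingers": 0.53, "dp": [0, 0, 0.0375], "twist": 0.107}, {"fingers": 0.53, "dp": [0, 0, 0.0375], "twist": 0.107}, {"fingers": 0.53, "dp": [0, 0, 0.0375], "twist": 0.107}, {"fingers": 0.53, "dp": [0, 0, 0.0375], "twist": 0.107}, {"fingers": 0.53, "dp": [0, 0, 0.0375], "twist": 0.107}, {"fingers": 0.53, "dp": [0, 0, 0.0375], "twist": 0}, {"fingers": 0.53, "dp": [0, 0, 0.0375], "twist": 0}]'

```text
time_s: 1.5
ee_pos: [186.8, 490.7, 110.8]
eef_rot: [[-0.197, 0.98, 0.0], [0.98, 0.197, 0.0], [0.0, 0.0, -1.0]]
force: [-0.2, -0.1, -0.1]
grip_width: 20.1
```

Emit:
apply_moves --rows '[{"fingers": 0.53, "dp": [-0.075, 0.0247, 0], "twist": 0}, {"fingers": 0.53, "dp": [-0.075, 0.0247, 0], "twist": 0}, {"fingers": 0.53, "dp": [-0.075, 0.0247, 0], "twist": 0}, {"fingers": 0.53, "dp": [-0.075, 0.0247, 0], "twist": 0}, {"fingers": 0.53, "dp": [-0.075, 0.0247, 0], "twist": 0}, {"fingers": 0.53, "dp": [-0.075, 0.0247, 0], "twist": 0}, {"fingers": 0.53, "dp": [-0.075, 0.0247, 0], "twist": 0}, {"fingers": 0.53, "dp": [-0.075, 0.0247, 0], "twist": 0}]'

```text
time_s: 2.5
ee_pos: [312.2, 270.1, 111.4]
eef_rot: [[-0.197, 0.98, 0.0], [0.98, 0.197, 0.0], [0.0, 0.0, -1.0]]
force: [0.2, 0.3, 0.4]
grip_width: 20.1
```

Emit:
apply_moves --rows '[{"fingers": 0.53, "dp": [-0.075, 0.0247, 0], "twist": 0}, {"fingers": 0.53, "dp": [-0.075, 0.0247, 0], "twist": 0}, {"fingers": 0.53, "dp": [-0.075, 0.0247, 0], "twist": 0}, {"fingers": 0.53, "dp": [-0.075, 0.0247, 0], "twist": 0}, {"fingers": 0.53, "dp": [-0.075, 0.0247, 0], "twist": 0}, {"fingers": 0.53, "dp": [-0.075, 0.0247, 0], "twist": 0}, {"fingers": 0.53, "dp": [-0.075, 0.0247, 0], "twist": 0}, {"fingers": 0.53, "dp": [-0.075, 0.0247, 0], "twist": 0}]'

```text
time_s: 3.5
ee_pos: [437.0, 50.2, 111.4]
eef_rot: [[-0.197, 0.98, 0.0], [0.98, 0.197, -0.0], [-0.0, 0.0, -1.0]]
force: [-0.1, 0.5, -0.0]
grip_width: 20.2
```

Emit:
apply_moves --rows '[{"fingers": 0.53, "dp": [0, 0, 0.0332], "twist": 0}, {"fingers": 0.53, "dp": [0, 0, 0.0332], "twist": 0}, {"fingers": 0.53, "dp": [0, 0, 0.0332], "twist": 0}, {"fingers": 0.53, "dp": [0, 0, 0.0332], "twist": 0}, {"fingers": 0.53, "dp": [0, 0, 0.0332], "twist": 0}, {"fingers": 0.53, "dp": [0, 0, 0.0332], "twist": 0}, {"fingers": 0.53, "dp": [0, 0, 0.0332], "twist": 0}, {"fingers": 0.53, "dp": [0, 0, 0.0332], "twist": 0}]'

```text
time_s: 4.5
ee_pos: [435.8, 51.9, 4.3]
eef_rot: [[-0.198, 0.98, -0.001], [0.98, 0.198, 0.0], [0.0, -0.0, -1.0]]
force: [-0.2, 0.9, -0.1]
grip_width: 20.2
```

Emit:
apply_moves --rows '[{"fingers": 0.53, "dp": [-0.025, 0, 0], "twist": 0}, {"fingers": 0.53, "dp": [-0.025, 0, 0], "twist": 0}, {"fingers": 0.53, "dp": [-0.025, 0, 0], "twist": 0}, {"fingers": 0.53, "dp": [-0.025, 0, 0], "twist": 0}, {"fingers": 0.53, "dp": [-0.035, 0, 0], "twist": 0}, {"fingers": 0.53, "dp": [-0.045, 0, 0], "twist": 0}, {"fingers": 0.53, "dp": [-0.045, 0, 0], "twist": 0}, {"fingers": 0.53, "dp": [-0.025, 0, 0], "twist": 0}]'

```text
time_s: 5.5
ee_pos: [456.5, -48.2, 5.0]
eef_rot: [[-0.196, 0.981, 0.0], [0.981, 0.196, -0.0], [-0.0, 0.0, -1.0]]
force: [-0.2, 1.4, 0.8]
grip_width: 19.8
```

Run:
```python
from h import *
s=optics.snapshot("scene"); save(s,"s1.png"); rects(s,"heatsink_a")
s=optics.snapshot("top"); rects(s,"heatsink_a"); rects(s,"capacitor")
```

```text
heatsink_a 0.71 rect [202, 158, 217, 179] ztop 23 c [487. -64.] size [75. 30.] ang 48
heatsink_a 0.66 rect [337, 188, 366, 210] ztop 23 c [485. 248.] size [29. 41.] ang 60
heatsink_a 0.64 rect [260, 202, 283, 228] ztop 23 c [564.  87.] size [28. 40.] ang 58
heatsink_a 0.38 rect [191, 222, 218, 251] ztop 51 c [655. -24.] size [39. 38.] ang 57
heatsink_a 0.54 rect [279, 211, 294, 229] ztop 25 c [565.  86.] size [27. 37.] ang 60
heatsink_a 0.49 rect [214, 241, 235, 260] ztop 26 c [486. 248.] size [28. 40.] ang 59
capacitor 0.52 rect [275, 273, 288, 294] ztop 50 c [407.  95.] size [32. 33.] ang 35
```

View pics/s1.png

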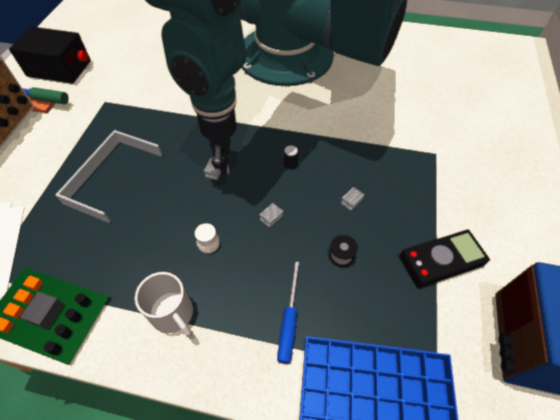

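The heatsink at pixel (213,170) is being carried ahead of the fingers, and everything else is where it was. I'll keep pushing.

Emit:
apply_moves --rows '[{"fingers": 0.53, "dp": [-0.04, 0, 0], "twist": 0}, {"fingers": 0.53, "dp": [-0.05, 0, 0], "twist": 0}, {"fingers": 0.53, "dp": [-0.05, 0, 0], "twist": 0}, {"fingers": 0.53, "dp": [-0.05, 0, 0], "twist": 0}, {"fingers": 0.53, "dp": [-0.05, 0, 0], "twist": 0}, {"fingers": 0.53, "dp": [-0.05, 0, 0], "twist": 0}, {"fingers": 0.53, "dp": [-0.04, 0, 0], "twist": 0}, {"fingers": 0.53, "dp": [-0.03, 0, 0], "twist": 0}]'

```text
time_s: 6.75
ee_pos: [484.8, -189.0, 5.0]
eef_rot: [[-0.197, 0.98, 0.0], [0.98, 0.197, 0.0], [0.0, 0.0, -1.0]]
force: [0.4, 0.3, 0.8]
grip_width: 20.2
```

Run:
```python
from h import *
s=optics.snapshot("scene"); rects(s,"heatsink_a"); rects(s,"tray"); save(s,"s2.png")
cv2.imwrite("pics/s2c.png",cv2.resize(s["frame"][80:280,20:320,::-1],None,fx=2,fy=2))
```

```text
heatsink_a 0.82 rect [341, 189, 363, 210] ztop 23 c [485. 248.] size [28. 40.] ang 60
heatsink_a 0.78 rect [255, 203, 283, 225] ztop 23 c [564.  86.] size [30. 41.] ang 58
tray 0.87 rect [54, 127, 140, 220] ztop 36 c [ 538. -289.] size [125. 208.] ang 79
```

View pics/s2c.png

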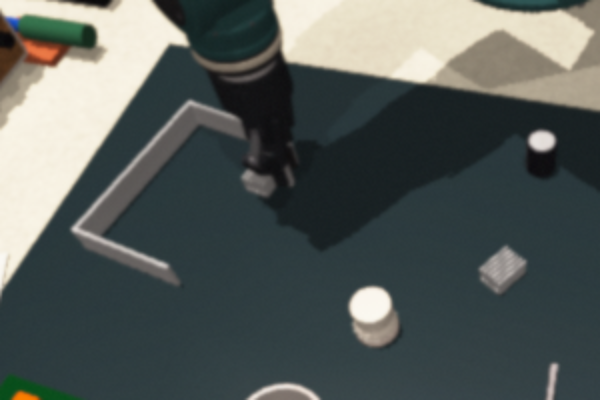

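The heatsink is just entering the mouth ahead of the fingers, clear of the near wall, so I'll finish this push.

Emit:
apply_moves --rows '[{"fingers": 0.53, "dp": [-0.03, 0.003, 0], "twist": 0}, {"fingers": 0.53, "dp": [-0.035, 0.003, 0], "twist": 0}, {"fingers": 0.53, "dp": [-0.035, 0.003, 0], "twist": 0}, {"fingers": 0.53, "dp": [-0.035, 0, 0], "twist": 0}, {"fingers": 0.53, "dp": [-0.035, 0, 0], "twist": 0}, {"fingers": 0.53, "dp": [-0.03, 0, 0], "twist": 0}, {"fingers": 0.53, "dp": [-0.02, 0, 0], "twist": 0}, {"fingers": 0.53, "dp": [0, 0, 0], "twist": 0}]'

```text
time_s: 7.9
ee_pos: [505.5, -274.0, 5.0]
eef_rot: [[-0.197, 0.98, 0.0], [0.98, 0.197, -0.0], [-0.0, -0.0, -1.0]]
force: [-0.1, 0.2, 0.2]
grip_width: 20.3
```

Emit:
apply_moves --rows '[{"fingers": 0.53, "dp": [0.03, 0, 0], "twist": 0}, {"fingers": 0.53, "dp": [0.06, 0, -0.03], "twist": 0}, {"fingers": 0.53, "dp": [0.08, 0, -0.06], "twist": 0}, {"fingers": 0.53, "dp": [0.08, 0, -0.06], "twist": 0}, {"fingers": 0.53, "dp": [0.08, 0, -0.06], "twist": 0}, {"fingers": 0.53, "dp": [0.08, 0.02, -0.04], "twist": 0}, {"fingers": 0.53, "dp": [0.08, 0.02, 0], "twist": 0}, {"fingers": 0.53, "dp": [0.08, 0.02, 0], "twist": 0}]'

```text
time_s: 8.9
ee_pos: [483.0, -42.7, 106.0]
eef_rot: [[-0.198, 0.98, 0.001], [0.98, 0.198, -0.0], [-0.0, 0.001, -1.0]]
force: [0.1, -0.6, 0.2]
grip_width: 20.0
```

Run:
```python
from h import *
s=optics.snapshot("scene"); rects(s,"heatsink_a"); 
s=optics.snapshot("top"); rects(s,"heatsink_a"); rects(s,"tray");rects(s,"flux_jar");rects(s,"capacitor")
```

```text
heatsink_a 0.79 rect [339, 187, 365, 209] ztop 23 c [485. 248.] size [29. 42.] ang 59
heatsink_a 0.72 rect [103, 157, 126, 177] ztop 23 c [ 518. -297.] size [30. 41.] ang 78
heatsink_a 0.53 rect [257, 203, 284, 224] ztop 23 c [564.  87.] size [29. 42.] ang 60
heatsink_a 0.55 rect [425, 231, 441, 253] ztop 25 c [ 519. -298.] size [29. 40.] ang 80
heatsink_a 0.52 rect [214, 239, 232, 257] ztop 25 c [485. 248.] size [28. 39.] ang 62
heatsink_a 0.5 rect [279, 212, 294, 231] ztop 26 c [565.  86.] size [28. 37.] ang 58
tray 0.77 rect [415, 189, 467, 279] ztop 38 c [ 539. -290.] size [125. 209.] ang 80
flux_jar 0.47 rect [322, 174, 340, 197] ztop 55 c [655. -24.] size [38. 36.] ang 2
flux_jar 0.36 rect [277, 276, 289, 292] ztop 50 c [409.  95.] size [30. 28.] ang 45
capacitor 0.43 rect [276, 275, 287, 290] ztop 50 c [407.  95.] size [32. 32.] ang 27
```

Heatsink 1 sits at about (-19,-14) in the tray frame, which is inside. Next is the one at (565,86).

Emit:
apply_moves --rows '[{"fingers": 0.53, "dp": [0, 0, 0], "twist": 0.095}, {"fingers": 0.53, "dp": [0.0623, 0.0315, 0], "twist": 0}, {"fingers": 0.53, "dp": [0.0623, 0.0315, 0], "twist": 0}, {"fingers": 0.53, "dp": [0.0623, 0.0315, 0], "twist": 0}, {"fingers": 0.53, "dp": [0.0623, 0.0315, 0], "twist": 0}, {"fingers": 0.53, "dp": [0.0623, 0.0315, 0], "twist": 0}, {"fingers": 0.53, "dp": [0.0623, 0.0315, 0], "twist": 0}, {"fingers": 0.53, "dp": [0.0623, 0.0315, 0], "twist": 0}]'

```text
time_s: 10.25
ee_pos: [563.9, 133.4, 105.0]
eef_rot: [[-0.048, 0.999, -0.0], [0.999, 0.048, -0.0], [-0.0, -0.0, -1.0]]
force: [0.8, -0.1, -0.1]
grip_width: 19.9
```

Emit:
apply_moves --rows '[{"fingers": 0.53, "dp": [0, 0, 0], "twist": 0}, {"fingers": 0.53, "dp": [0, 0, 0.036], "twist": 0}, {"fingers": 0.53, "dp": [0, 0, 0.036], "twist": 0}, {"fingers": 0.53, "dp": [0, 0, 0.036], "twist": 0}, {"fingers": 0.53, "dp": [0, 0, 0.036], "twist": 0}, {"fingers": 0.53, "dp": [0, 0, 0.036], "twist": 0}, {"fingers": 0.53, "dp": [0, 0, 0.036], "twist": 0}, {"fingers": 0.53, "dp": [0, 0, 0.036], "twist": 0}]'

```text
time_s: 11.25
ee_pos: [563.5, 133.4, 3.3]
eef_rot: [[-0.049, 0.999, 0.0], [0.999, 0.049, -0.0], [-0.0, 0.0, -1.0]]
force: [0.5, -0.2, 0.2]
grip_width: 20.1
```

Emit:
apply_moves --rows '[{"fingers": 0.53, "dp": [-0.025, 0, 0], "twist": 0}, {"fingers": 0.53, "dp": [-0.025, 0, 0], "twist": 0}, {"fingers": 0.53, "dp": [-0.025, 0, 0], "twist": 0}, {"fingers": 0.53, "dp": [-0.025, 0, 0], "twist": 0}, {"fingers": 0.53, "dp": [-0.035, 0, 0], "twist": 0}, {"fingers": 0.53, "dp": [-0.045, 0, 0], "twist": 0}, {"fingers": 0.53, "dp": [-0.045, 0, 0], "twist": 0}, {"fingers": 0.53, "dp": [-0.025, 0, 0], "twist": 0}]'

```text
time_s: 12.25
ee_pos: [568.5, 32.0, 4.3]
eef_rot: [[-0.048, 0.999, 0.0], [0.999, 0.048, -0.0], [-0.0, 0.0, -1.0]]
force: [-0.4, -0.9, 1.2]
grip_width: 20.0
```

Emit:
apply_moves --rows '[{"fingers": 0.53, "dp": [-0.04, 0, 0], "twist": 0}, {"fingers": 0.53, "dp": [-0.05, 0, 0], "twist": 0}, {"fingers": 0.53, "dp": [-0.05, 0, 0], "twist": 0}, {"fingers": 0.53, "dp": [-0.05, 0, 0], "twist": 0}, {"fingers": 0.53, "dp": [-0.05, 0, 0], "twist": 0}, {"fingers": 0.53, "dp": [-0.05, 0, 0], "twist": 0}, {"fingers": 0.53, "dp": [-0.04, 0, 0], "twist": 0}, {"fingers": 0.53, "dp": [-0.03, 0, 0], "twist": 0}]'

```text
time_s: 13.25
ee_pos: [575.6, -111.4, 4.2]
eef_rot: [[-0.049, 0.999, 0.0], [0.999, 0.049, 0.0], [0.0, 0.0, -1.0]]
force: [0.2, 0.9, 0.9]
grip_width: 19.9
```

Run:
```python
from h import *
s=optics.snapshot("scene"); rects(s,"heatsink_a")
cv2.imwrite("pics/s3c.png",cv2.resize(s["frame"][80:280,20:320,::-1],None,fx=2,fy=2))
```

```text
heatsink_a 0.81 rect [338, 186, 365, 209] ztop 23 c [485. 248.] size [28. 40.] ang 60
heatsink_a 0.6 rect [102, 159, 121, 177] ztop 23 c [ 517. -298.] size [31. 40.] ang 77
heatsink_a 0.59 rect [154, 206, 174, 215] ztop 21 c [ 601. -134.] size [11. 27.] ang 3
heatsink_a 0.42 rect [283, 145, 297, 170] ztop 46 c [409.  97.] size [31. 31.] ang 77
```

View pics/s3c.png

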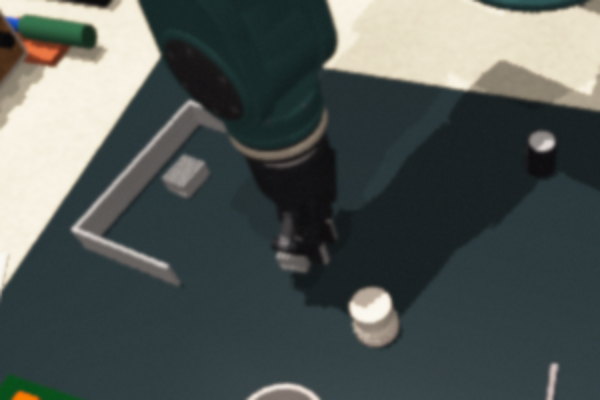

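The heatsink is held ahead of the fingers with a slight offset toward +x, and the jar is clear. I'll carry on into the tray.

Emit:
apply_moves --rows '[{"fingers": 0.53, "dp": [-0.04, 0.002, 0], "twist": 0}, {"fingers": 0.53, "dp": [-0.05, 0.003, 0], "twist": 0}, {"fingers": 0.53, "dp": [-0.05, 0.003, 0], "twist": 0}, {"fingers": 0.53, "dp": [-0.05, 0.003, 0], "twist": 0}, {"fingers": 0.53, "dp": [-0.05, 0.002, 0], "twist": 0}, {"fingers": 0.53, "dp": [-0.045, 0, 0], "twist": 0}, {"fingers": 0.53, "dp": [-0.04, 0, 0], "twist": 0}, {"fingers": 0.53, "dp": [-0.03, 0, 0], "twist": 0}]'

```text
time_s: 14.35
ee_pos: [587.7, -253.0, 4.2]
eef_rot: [[-0.049, 0.999, -0.0], [0.999, 0.049, 0.0], [0.0, -0.0, -1.0]]
force: [-0.5, 2.3, 1.2]
grip_width: 20.4
```

Emit:
apply_moves --rows '[{"fingers": 0.53, "dp": [-0.03, 0, 0], "twist": 0}, {"fingers": 0.53, "dp": [-0.03, 0, 0], "twist": 0}, {"fingers": 0.53, "dp": [-0.02, 0, 0], "twist": 0}, {"fingers": 0.53, "dp": [0, 0, 0], "twist": 0}, {"fingers": 0.53, "dp": [0.03, 0, 0], "twist": 0}, {"fingers": 0.53, "dp": [0.06, 0, -0.05], "twist": 0}, {"fingers": 0.53, "dp": [0.08, 0, -0.08], "twist": 0}, {"fingers": 0.53, "dp": [0.08, 0, -0.08], "twist": 0}]'

```text
time_s: 15.35
ee_pos: [584.0, -181.3, 90.5]
eef_rot: [[-0.05, 0.999, 0.001], [0.999, 0.05, 0.0], [-0.0, 0.001, -1.0]]
force: [0.6, 0.1, -0.2]
grip_width: 20.2
```

Emit:
apply_moves --rows '[{"fingers": 0.53, "dp": [0.08, 0, -0.04], "twist": 0}, {"fingers": 0.53, "dp": [0.08, -0.01, 0], "twist": 0}, {"fingers": 0.53, "dp": [0.08, -0.02, 0], "twist": 0}, {"fingers": 0.53, "dp": [0.08, -0.02, 0], "twist": 0}, {"fingers": 0.53, "dp": [0.08, -0.02, 0], "twist": 0}, {"fingers": 0.53, "dp": [0.08, -0.02, 0], "twist": 0}, {"fingers": 0.53, "dp": [0.08, -0.02, 0], "twist": 0}, {"fingers": 0.53, "dp": [0.08, -0.02, 0], "twist": 0}]'

```text
time_s: 16.35
ee_pos: [518.5, 71.5, 105.6]
eef_rot: [[-0.051, 0.999, 0.001], [0.999, 0.051, 0.0], [0.0, 0.001, -1.0]]
force: [-0.1, 0.3, 1.1]
grip_width: 20.4
```

Run:
```python
from h import *
s=optics.snapshot("scene"); rects(s,"heatsink_a"); 
s=optics.snapshot("top"); rects(s,"heatsink_a"); rects(s,"flux_jar");rects(s,"capacitor"); rects(s,"solder_reel")
```

```text
heatsink_a 0.9 rect [79, 182, 103, 206] ztop 23 c [ 600. -310.] size [41. 30.] ang 3
heatsink_a 0.79 rect [102, 158, 125, 176] ztop 23 c [ 517. -298.] size [32. 40.] ang 79
heatsink_a 0.73 rect [397, 227, 490, 287] ztop 38 c [591. 436.] size [ 74. 150.] ang 31
heatsink_a 0.64 rect [339, 189, 365, 209] ztop 23 c [485. 248.] size [29. 40.] ang 59
heatsink_a 0.63 rect [434, 205, 445, 220] ztop 25 c [ 602. -310.] size [37. 29.] ang 2
heatsink_a 0.58 rect [214, 240, 229, 256] ztop 25 c [486. 248.] size [28. 40.] ang 60
heatsink_a 0.5 rect [425, 232, 443, 251] ztop 26 c [ 519. -298.] size [29. 40.] ang 76
flux_jar 0.61 rect [321, 177, 342, 195] ztop 55 c [654. -24.] size [36. 36.] ang 2
capacitor 0.32 rect [400, 187, 466, 277] ztop 38 c [ 539. -290.] size [124. 208.] ang 79
solder_reel 0.61 rect [215, 189, 240, 206] ztop 43 c [621. 243.] size [49. 49.] ang 0
```

Heatsink 2 sits at about (64,-10) in the tray frame. The last one is at (486,248).

Emit:
apply_moves --rows '[{"fingers": 0.53, "dp": [0, 0, 0], "twist": -0.052}, {"fingers": 0.53, "dp": [0.082, -0.003, 0], "twist": 0}, {"fingers": 0.53, "dp": [0.082, -0.003, 0], "twist": 0}, {"fingers": 0.53, "dp": [0.082, -0.003, 0], "twist": 0}, {"fingers": 0.53, "dp": [0.082, -0.003, 0], "twist": 0}, {"fingers": 0.53, "dp": [0.082, -0.003, 0], "twist": 0}, {"fingers": 0.53, "dp": [0.082, -0.003, 0], "twist": 0}, {"fingers": 0.53, "dp": [0.082, -0.003, 0], "twist": 0}]'

```text
time_s: 17.7
ee_pos: [481.7, 296.1, 104.3]
eef_rot: [[-0.129, 0.992, 0.0], [0.992, 0.129, -0.0], [-0.0, 0.0, -1.0]]
force: [1.0, -0.0, -0.2]
grip_width: 20.2
```

Emit:
apply_moves --rows '[{"fingers": 0.53, "dp": [0, 0, 0], "twist": 0}, {"fingers": 0.53, "dp": [0, 0, 0.0358], "twist": 0}, {"fingers": 0.53, "dp": [0, 0, 0.0358], "twist": 0}, {"fingers": 0.53, "dp": [0, 0, 0.0358], "twist": 0}, {"fingers": 0.53, "dp": [0, 0, 0.0358], "twist": 0}, {"fingers": 0.53, "dp": [0, 0, 0.0358], "twist": 0}, {"fingers": 0.53, "dp": [0, 0, 0.0358], "twist": 0}, {"fingers": 0.53, "dp": [0, 0, 0.0358], "twist": 0}]'

```text
time_s: 18.7
ee_pos: [481.5, 295.6, 3.0]
eef_rot: [[-0.131, 0.991, 0.0], [0.991, 0.131, 0.0], [0.0, 0.0, -1.0]]
force: [0.4, -0.4, 0.4]
grip_width: 19.6
```

Emit:
apply_moves --rows '[{"fingers": 0.53, "dp": [-0.025, 0, 0], "twist": 0}, {"fingers": 0.53, "dp": [-0.025, 0, 0], "twist": 0}, {"fingers": 0.53, "dp": [-0.025, 0, 0], "twist": 0}, {"fingers": 0.53, "dp": [-0.025, 0, 0], "twist": 0}, {"fingers": 0.53, "dp": [-0.035, 0, 0], "twist": 0}, {"fingers": 0.53, "dp": [-0.045, 0, 0], "twist": 0}, {"fingers": 0.53, "dp": [-0.045, 0, 0], "twist": 0}, {"fingers": 0.53, "dp": [-0.025, 0, 0], "twist": 0}]'

```text
time_s: 19.7
ee_pos: [494.8, 195.1, 4.0]
eef_rot: [[-0.13, 0.992, 0.0], [0.992, 0.13, -0.0], [-0.0, -0.0, -1.0]]
force: [-0.3, 1.4, 0.1]
grip_width: 20.1
```

Emit:
apply_moves --rows '[{"fingers": 0.53, "dp": [-0.04, 0, 0], "twist": 0}, {"fingers": 0.53, "dp": [-0.05, 0, 0], "twist": 0}, {"fingers": 0.53, "dp": [-0.05, 0, 0], "twist": 0}, {"fingers": 0.53, "dp": [-0.05, 0, 0], "twist": 0}, {"fingers": 0.53, "dp": [-0.05, 0, 0], "twist": 0}, {"fingers": 0.53, "dp": [-0.05, 0, 0], "twist": 0}, {"fingers": 0.53, "dp": [-0.04, 0, 0], "twist": 0}, {"fingers": 0.53, "dp": [-0.03, 0, 0], "twist": 0}]'

```text
time_s: 20.7
ee_pos: [513.5, 52.8, 4.0]
eef_rot: [[-0.13, 0.991, -0.0], [0.991, 0.13, 0.0], [0.0, -0.0, -1.0]]
force: [0.5, 0.7, -1.4]
grip_width: 20.2
```

Run:
```python
from h import *
s=optics.snapshot("scene"); rects(s,"heatsink_a")
cv2.imwrite("pics/s4c.png",cv2.resize(s["frame"][80:280,60:360,::-1],None,fx=2,fy=2))
```

```text
heatsink_a 0.84 rect [78, 185, 105, 207] ztop 23 c [ 599. -310.] size [42. 29.] ang 3
heatsink_a 0.72 rect [238, 186, 258, 208] ztop 23 c [526.  27.] size [44. 26.] ang 14
heatsink_a 0.69 rect [105, 158, 124, 176] ztop 23 c [ 517. -297.] size [30. 42.] ang 79
```

View pics/s4c.png

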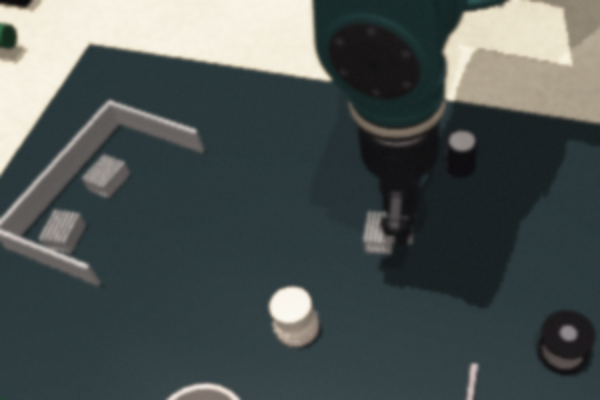

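The heatsink is seated squarely on the fingers, and two sit in the tray. I'll carry on in.

Emit:
apply_moves --rows '[{"fingers": 0.53, "dp": [-0.04, 0, 0], "twist": 0}, {"fingers": 0.53, "dp": [-0.05, 0, 0], "twist": 0}, {"fingers": 0.53, "dp": [-0.05, 0, 0], "twist": 0}, {"fingers": 0.53, "dp": [-0.05, 0, 0], "twist": 0}, {"fingers": 0.53, "dp": [-0.05, 0, 0], "twist": 0}, {"fingers": 0.53, "dp": [-0.05, 0, 0], "twist": 0}, {"fingers": 0.53, "dp": [-0.05, 0, 0], "twist": 0}, {"fingers": 0.53, "dp": [-0.05, 0, 0], "twist": 0}]'

```text
time_s: 21.8
ee_pos: [533.9, -102.3, 4.0]
eef_rot: [[-0.131, 0.991, 0.0], [0.991, 0.131, 0.0], [0.0, 0.0, -1.0]]
force: [0.3, 0.4, -0.2]
grip_width: 20.5
```

Emit:
apply_moves --rows '[{"fingers": 0.53, "dp": [-0.05, 0, 0], "twist": 0}, {"fingers": 0.53, "dp": [-0.05, 0, 0], "twist": 0}, {"fingers": 0.53, "dp": [-0.05, 0, 0], "twist": 0}, {"fingers": 0.53, "dp": [-0.05, 0, 0], "twist": 0}, {"fingers": 0.53, "dp": [-0.05, 0, 0], "twist": 0}, {"fingers": 0.53, "dp": [-0.045, 0, 0], "twist": 0}, {"fingers": 0.53, "dp": [-0.035, 0, 0], "twist": 0}, {"fingers": 0.53, "dp": [-0.025, 0, 0], "twist": 0}]'

```text
time_s: 22.8
ee_pos: [552.4, -242.5, 3.9]
eef_rot: [[-0.13, 0.991, -0.0], [0.991, 0.13, 0.0], [0.0, -0.0, -1.0]]
force: [-0.9, 0.8, 0.6]
grip_width: 20.0
```

Emit:
apply_moves --rows '[{"fingers": 0.53, "dp": [-0.01, 0, 0], "twist": 0}, {"fingers": 0.53, "dp": [0, 0, 0], "twist": 0}, {"fingers": 0.53, "dp": [0.03, 0, 0], "twist": 0}, {"fingers": 0.53, "dp": [0.06, 0, -0.05], "twist": 0}, {"fingers": 0.53, "dp": [0.08, 0, -0.08], "twist": 0}, {"fingers": 0.53, "dp": [0.08, 0, -0.08], "twist": 0}, {"fingers": 0.53, "dp": [0.08, 0, -0.04], "twist": 0}, {"fingers": 0.53, "dp": [0.08, 0, 0], "twist": 0}]'

```text
time_s: 23.8
ee_pos: [531.4, -80.6, 106.7]
eef_rot: [[-0.132, 0.991, 0.003], [0.991, 0.132, -0.001], [-0.001, 0.003, -1.0]]
force: [-0.2, -0.2, -1.3]
grip_width: 20.3
```

Emit:
apply_moves --rows '[{"fingers": 0.53, "dp": [0.08, 0, 0], "twist": 0}, {"fingers": 0.53, "dp": [0.08, 0, 0], "twist": 0}, {"fingers": 0.53, "dp": [0.08, 0, 0], "twist": 0}, {"fingers": 0.53, "dp": [0.06, 0, 0], "twist": 0}, {"fingers": 0.53, "dp": [0.03, 0, 0], "twist": 0}, {"fingers": 0.53, "dp": [0, 0, 0], "twist": 0}, {"fingers": 0.53, "dp": [0, 0, 0], "twist": 0}, {"fingers": 0.53, "dp": [0, 0, 0], "twist": 0}]'

```text
time_s: 24.8
ee_pos: [514.3, 47.1, 104.0]
eef_rot: [[-0.13, 0.992, -0.0], [0.992, 0.13, -0.0], [-0.0, -0.0, -1.0]]
force: [0.7, 0.4, 0.6]
grip_width: 20.3
```

Run:
```python
from h import *
s=optics.snapshot("scene"); rects(s,"heatsink_a"); 
cv2.imwrite("pics/s5.png",cv2.resize(s["frame"][...,::-1],(800,600)))
s=optics.snapshot("top"); 
for t in ["heatsink_a","tray","flux_jar","capacitor","solder_reel","screwdriver","multimeter","mug"]: rects(s,t)
```

```text
heatsink_a 0.9 rect [104, 176, 125, 195] ztop 23 c [ 567. -269.] size [41. 29.] ang 8
heatsink_a 0.55 rect [78, 185, 107, 207] ztop 23 c [ 601. -309.] size [41. 30.] ang 1
heatsink_a 0.5 rect [103, 159, 121, 175] ztop 23 c [ 522. -296.] size [37. 48.] ang 85
heatsink_a 0.39 rect [281, 143, 297, 169] ztop 46 c [406.  97.] size [32. 34.] ang 54
heatsink_a 0.7 rect [414, 213, 431, 230] ztop 25 c [ 567. -271.] size [37. 30.] ang 0
heatsink_a 0.66 rect [435, 201, 447, 220] ztop 25 c [ 602. -309.] size [37. 30.] ang 1
heatsink_a 0.48 rect [428, 231, 443, 250] ztop 25 c [ 519. -298.] size [29. 38.] ang 79
flux_jar 0.56 rect [320, 175, 343, 196] ztop 54 c [655. -25.] size [38. 39.] ang 24
capacitor 0.67 rect [318, 108, 359, 144] ztop 91 c [807. -48.] size [79. 78.] ang 11
solder_reel 0.59 rect [216, 188, 238, 207] ztop 43 c [621. 244.] size [50. 47.] ang 45
screwdriver 0.58 rect [253, 110, 264, 178] ztop 29 c [803. 169.] size [93. 23.] ang 6
multimeter 0.72 rect [121, 181, 183, 235] ztop 39 c [592. 435.] size [ 74. 149.] ang 32
multimeter 0.58 rect [319, 103, 356, 145] ztop 91 c [806. -47.] size [79. 77.] ang 11
mug 0.57 rect [321, 105, 359, 145] ztop 91 c [806. -47.] size [79. 77.] ang 11
```

View pics/s5.png

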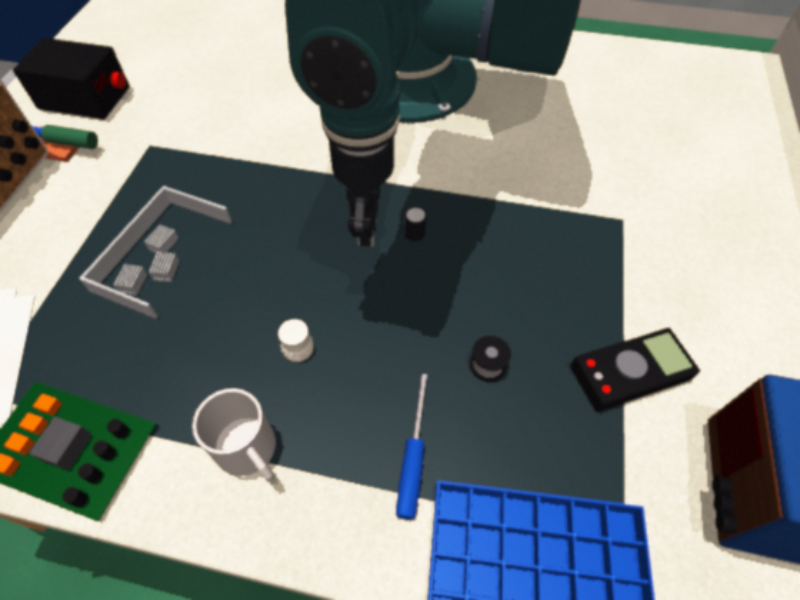

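All three heatsinks (around pixels (160,238), (164,265) and (130,278)) are inside the tray, and the others haven't moved. The last one is at tray (24,23) and its near edge is about 20 mm inside the mouth. Handing in.

```bash
python3 -c "
from cell import sign_off; print(sign_off())"
```

```text
the job is handed in; nothing more can be done
None
```

All three heatsinks are inside the tray. I pushed each one along the mat with the fingers held about 20 mm apart, without gripping or lifting any, and handed in at about 25 s of the 67 s allowed.

**Final positions:** the last pictures put the heatsink centres at about (-19,-14), (64,-10) and (24,23) mm in the tray frame. All three stand flat, and the one nearest the mouth has its edge about 20 mm inside. The arm was raised clear of everything.

**Bystanders:** the capacitor, reel, jar, multimeter and mug measured within about 2 mm of where they started.

**Checks that disagreed:**
- **Screwdriver:** its measured centre shifted along its length, from x = 774 to 803 mm. The detected length also dropped from 153 to 93 mm, so I put this down to the thin shaft being only partly detected. Its outline and the picture show it unmoved, and the arm never went near it.
- **Wrong labels:** the network sometimes called the mug a reel, a capacitor or a multimeter, and once called the multimeter a heatsink. I discarded these by height and size. The capacitor's final position comes from the scene camera, which had labelled it a heatsink.

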